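# Catch the pucks from the gravity-feed dispenser

### The arm

A 6-joint arm with a two-finger parallel gripper is mounted at the origin on the work surface. World frame = base frame: x ahead of the robot, y to its left, z up, the work surface at z = 0. Lengths are in mm, angles in rad, forces in N, time in s.
With the tool pointing down it reaches from about 400 to 925 mm from the base axis. Payload 12.5 kg.
Tool frame: the origin (TCP) lies between the finger pads; the fingertips stand 19 mm ahead of it and the grasp point (between the pads) is the TCP (env.tips_ahead is the distance from the TCP to the fingertips, in mm); z points along the fingers, y is the line along which they close (so a half turn about z gives the same grasp; the last joint's range is limited). The gripper opens to 95 mm and grips with 3 to 60 N. Pads are 20 mm wide; open, the fingers measure 119 mm over their backs; the gripper's body (75 mm by 180 mm) begins 59 mm behind the grasp point.
Start: joints at [-1.448, 0.491, 1.559, -0, 1.092, -0.106], TCP at [141.778, -608.726, 200.361] pointing down, gripper open.
Joint ranges: [-3.1, 3.1], [-0.84, 2.19], [0.05, 2.79], [-1.13, 4.28], [0.06, 2.93], [-2.69, 2.69]. Speed limits (rad/s): [2.22, 2.22, 2.79, 3.14, 3.14, 3.14].

### API

Orientations are given as [roll, pitch, yaw] about the fixed x, y, z axes, in that order (R = Rz(yaw) Ry(pitch) Rx(roll)).
In Python, from cell import env gives the robot as it stands.
- The arm moves only by the shell command python3 -m crank 'ROWS'. ROWS is JSON, a list of rows, each a list of 5 numbers: the shift along the tool's x, y, z in mm, then the turn about the tool's z in degrees, then the finger opening in mm, from 0 to 95.1. In form: [[dx, dy, dz, yaw, grip], ...]. A call has 1 to 10 rows; each row is the pose to reach, as a shift and turn from the pose commanded when the call began, along the tool's axes at that moment; what a row does not reach only later rows make up. A row lasts 1/12 s, in which the tool goes at most 41.7 mm and 7.16 degrees, less where a joint would pass 70% of its speed; a pose out of reach is approached as far as the arm can. A call with a gripper value outside its range is refused whole. The fingers move at their own pace and stop on an object; the grip force is fixed at half the most. Time passes only in rows, so rows that repeat a pose let the fingers close. It gives the time, the measured TCP pose, the force, the opening and the grip force at its end, in the units of the state.
- env.state(): the state, without advancing time (a new reading comes with each control period).
- env.read_camera(name): name is "scene" or "side" or "wrist"; returns a dict with "img" (400x640x3 uint8, blue, green, red), "K" (3x3 intrinsics, pixels), "k1" (the pictures are not rectified: a ray, as slopes to the right and down, at radius r is drawn at 1 + k1 r^2 times it, then the intrinsics apply), "pose" (4x4, takes a point from camera to world coordinates). Camera axes: x right, y down, z forward; pixel columns grow to the right and rows downward; lengths in mm; the calibration is good to about 2 mm. A picture is of the moment at which its call begins. There is no depth.
- env.job_done(): hands the job in; it is judged then, once.
The state is a dict: "t": time; "joints": joint angles; "qvel": joint speeds; "tau": joint torques, N m; "eef_pos": TCP position; "tcp_rot": TCP orientation; "ft_force": force on the tool from outside, world axes, zero at the start; "moment": the same for the moment, N m; "opening": opening from 0.0 (shut) to 1.0 (fully open); "grip_force": force on a finger pad.
Only numpy, scipy, OpenCV 4.12 (cv2) and the standard library are available. Lean on these libraries where they do the work, as an engineer would, in place of code of your own. Each camera call takes 0.05 s, during which the arm holds its last target. There are 200 camera calls.

### The job

Take the tub by its handle and press its plain side against the dispenser's paddle so that the tub is under the lip and the gate stays open until all three pucks have slid out and been caught, none dropped beside it. Then let the gate spring shut and set the tub with the pucks back on the scale's platter, standing flat, and let go. Do not knock over or shift the bottle or the trophy.

Things in the scene. Friction and masses are not known exactly. Their poses are not given: they have to be found in the camera images.
- dispenser: Fixed dispenser: an open-topped chute (steel floor, clear cheeks, 84 mm wide inside, 0.32 m long) on legs, sloping down at 32 degrees to an open lip 180 mm above the counter. Origin on the counter straight below the middle of the lip; its -x axis is the way the pucks slide out, y along the lip, z up. Base and legs begin 80 mm behind the lip (+x); below the lip is only the paddle.
- gate (a joint): Sprung rocker: stop blade and paddle on one axle. 0 shut (blade 18 mm above the chute floor). Pushing the paddle towards the dispenser (+x) drops the blade: clear from 0.36 rad, hard stop 0.5. It takes about 2 N at the paddle to start, 4 N fully open, and springs shut. Open, the blade's lower edge is 148 mm above the counter in front of the lip: keep the tub's rim below that.
- paddle (a point): Middle of the front face of the push paddle; gate shut it is 2 mm behind the lip (+x), 90 mm above the counter. An upright dark plate 70 mm wide, 50 to 130 mm above the counter. When the tub's upright side presses it squarely, the gate is clear with that side 23 mm behind the lip if the tub's rim is 125 mm above the counter, 31 mm if it is 95 mm; the hard stop comes 9 mm further.
- tub_centre (a point): Open white plastic tub, 180 mm (its x) by 150 mm (its y) by 95 mm high, walls and floor 4 mm, 0.18 kg. This point is its middle, half-way up (47.5 mm above its underside); x axis points from the handle to the plain side opposite, 90 mm from the middle, z up. It stands on the scale at the start.
- tub_grip (a point): Middle of the upright bar of the tub's D-handle, 125 mm from the tub's middle along its -x, 57.5 mm above its underside. The bar is 18 mm (tub x) by 22 mm (tub y), from 25 to 90 mm above the underside, with a 26 mm gap to the tub's wall; free from above and on both y sides. Same axes as the tub.
- scale: Fixed flat price scale. Origin under the middle of its steel platter; the platter is 220 x 220 mm with its flat top 45 mm above the counter; the low black display strip lies at its -x side, 110 to 180 mm from the origin, 34 mm high.
- bottle: Metal drinking bottle, 70 mm across, 200 mm high, loose bystander; origin under its middle.
- trophy: Small ball trophy on a 70 mm square foot, 150 mm high, loose bystander; origin under the middle.
- puck0: Roller-hockey puck of hard plastic, dark disc 76 mm across and 25 mm thick, about 0.09 kg, lying flat in the chute (lowest, against the gate); origin at its centre, z axis through its flat faces. It slides freely and leaves the lip at up to about 1 m/s.
- puck1: Roller-hockey puck of hard plastic, dark disc 76 mm across and 25 mm thick, about 0.09 kg, lying flat in the chute (middle); origin at its centre, z axis through its flat faces. It slides freely and leaves the lip at up to about 1 m/s.
- puck2: Roller-hockey puck of hard plastic, dark disc 76 mm across and 25 mm thick, about 0.09 kg, lying flat in the chute (topmost); origin at its centre, z axis through its flat faces. It slides freely and leaves the lip at up to about 1 m/s.
Not all that is in view belongs to the job. Leave any green look-alike of the puck1 alone. What is shaped like the puck2 but purple is not meant.

How it is judged (in metres and radians):
On the way, in this order (a step that is already met when the one before it is completed fails the run):
1. the gate is open with the tub under the lip (value of joint gate above 0.25 rad and x of dispenser in the frame of tub_centre between 0 and 0.14 m and y of dispenser in the frame of tub_centre between -0.065 and 0.065 m), for 0.1 s.
2. all three pucks are in the tub (x of puck0 in the frame of tub_centre between -0.086 and 0.086 m and y of puck0 in the frame of tub_centre between -0.071 and 0.071 m and z of puck0 in the frame of tub_centre between -0.0475 and 0.065 m and x of puck1 in the frame of tub_centre between -0.086 and 0.086 m and y of puck1 in the frame of tub_centre between -0.071 and 0.071 m and z of puck1 in the frame of tub_centre between -0.0475 and 0.065 m and x of puck2 in the frame of tub_centre between -0.086 and 0.086 m and y of puck2 in the frame of tub_centre between -0.071 and 0.071 m and z of puck2 in the frame of tub_centre between -0.0475 and 0.065 m), for 0.2 s.
At the end, for the whole second after the job is handed in: all three pucks lie in the tub (one lying on top of the others may stand proud, its centre up to 17 mm above the rim); the tub stands flat (within 0.08 rad) on the scale's platter, its middle within 55 mm of the platter's middle along each side of the scale; the gate is shut (under 0.06 rad) (all of step 2 and x of tub_centre in the frame of scale between -0.055 and 0.055 m and y of tub_centre in the frame of scale between -0.055 and 0.055 m and z of tub_centre in the frame of scale between 0.086 and 0.099 m and angle between tub_centre's own z axis and vertical below 0.08 rad and value of joint gate below 0.06 rad); the robot touches nothing.
It fails at once if a puck is dropped outside the tub ((height (world z) of puck0 below 0.075 m and horizontal distance between puck0 and tub_centre above 0.125 m) or (height (world z) of puck1 below 0.075 m and horizontal distance between puck1 and tub_centre above 0.125 m) or (height (world z) of puck2 below 0.075 m and horizontal distance between puck2 and tub_centre above 0.125 m)).
It fails at once if the bottle is shifted by more than 30 mm or tipped over (distance of bottle from where it was at the start of the episode above 0.03 m or angle between bottle's own z axis and vertical above 0.5 rad).
It fails at once if the trophy is shifted by more than 30 mm or tipped over (distance of trophy from where it was at the start of the episode above 0.03 m or angle between trophy's own z axis and vertical above 0.5 rad).
It also fails if it takes over 48 s, if anything falls off the work surface, if the arm or the gripper's body presses on something with over 40 N, if the wrist force passes 120 N, or if a joint passes its speed limit or range.

## Working session

There is one attempt and no reset: what is moved stays moved. The work goes in short steps, Python scripts to look and compute and a shell command to move; the robot and the scene stay as the last step left them, time stands still between calls to the robot, and variables do not carry over. Pictures are saved under pics/ and viewed, at most 10 in all, crops included, and the job is handed in when it is done.

```bash
ls; mkdir -p pics
cat > h.py <<'E'
import numpy as np, cv2
from cell import env
def snap(n,f):
    c=env.read_camera(n); cv2.imwrite(f'pics/{f}.png',c['img']); np.savez(f'pics/{f}.npz',**{k:c[k] for k in('img','K','k1','pose')}); return c
def load(f): return dict(np.load(f'pics/{f}.npz'))
def ray(c,u,v):
    d=np.array([float(c['k1']),0,0,0]); p=cv2.undistortPoints(np.array([[[u,v]]],float),c['K'],d)[0,0]
    P=c['pose']; r=P[:3,:3]@np.array([p[0],p[1],1]); return P[:3,3],r/np.linalg.norm(r)
def plane(c,u,v,z):
    o,r=ray(c,u,v); return o+r*(z-o[2])/r[2]
def tri(*obs):
    A=np.zeros((3,3));b=np.zeros(3)
    for c,u,v in obs:
        o,r=ray(c,u,v); M=np.eye(3)-np.outer(r,r);A+=M;b+=M@o
    x=np.linalg.solve(A,b)
    return x,[np.linalg.norm((np.eye(3)-np.outer(ray(*q)[1],ray(*q)[1]))@(x-q[0]['pose'][:3,3])) for q in obs]
E
python3 - <<'E'
from h import *
for n in('scene','side','wrist'):
    c=snap(n,n+'0'); print(n,c['pose'].round(2).tolist(),c['K'].tolist(),c['k1'])
print(env.state())
E
```

```text
pics
scene [[0.54, 0.58, -0.61, 1497.24], [0.84, -0.36, 0.4, -568.12], [0.01, -0.73, -0.69, 1246.81], [0.0, 0.0, 0.0, 1.0]] [[494.0111874908582, 0.0, 314.82315431837964], [0.0, 494.0111874908582, 204.8109904279203], [0.0, 0.0, 1.0]] -0.1283087685044668
side [[0.99, -0.13, 0.09, 437.88], [-0.16, -0.75, 0.64, -627.88], [-0.01, -0.65, -0.76, 967.09], [0.0, 0.0, 0.0, 1.0]] [[380.1455925713976, 0.0, 313.55776713947677], [0.0, 380.1455925713976, 194.03790799322877], [0.0, 0.0, 1.0]] -0.0756310614204816
wrist [[0.23, -0.94, -0.25, 211.44], [-0.97, -0.22, -0.06, -591.52], [-0.0, 0.26, -0.97, 383.39], [0.0, 0.0, 0.0, 1.0]] [[341.5431653874746, 0.0, 322.8777616238012], [0.0, 341.5431653874746, 200.73372520582225], [0.0, 0.0, 1.0]] -0.0670290538771988
{'t': 0.15, 'joints': array([-1.44760169e+00,  4.91379953e-01,  1.55928659e+00, -2.23012383e-06,
        1.09172466e+00, -1.05615061e-01]), 'qvel': array([ 0.00011059, -0.00153309, -0.00130322,  0.00027955, -0.00160047,
        0.00242761]), 'tau': array([ 2.92380624e-03, -6.12895560e+01, -2.58277023e+01,  6.93301088e-02,
        4.73339064e-02, -7.99104509e-05]), 'eef_pos': array([ 141.7511404 , -608.52386725,  199.92943898]), 'tcp_rot': array([-3.14079835e+00, -8.22147737e-05,  2.28810695e-01]), 'ft_force': array([ 0.15083429, -0.14611466, -0.21947363]), 'moment': array([ 0.01892238, -0.03130716, -0.03859852]), 'grip_force': 0.0, 'opening': 0.9996821007345992}
```

View pics/scene0.png

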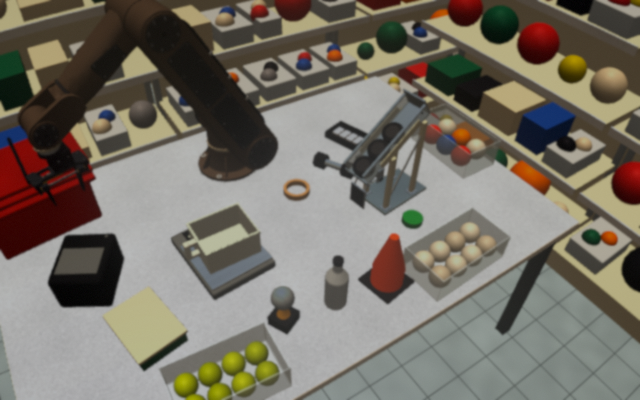

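View pics/side0.png

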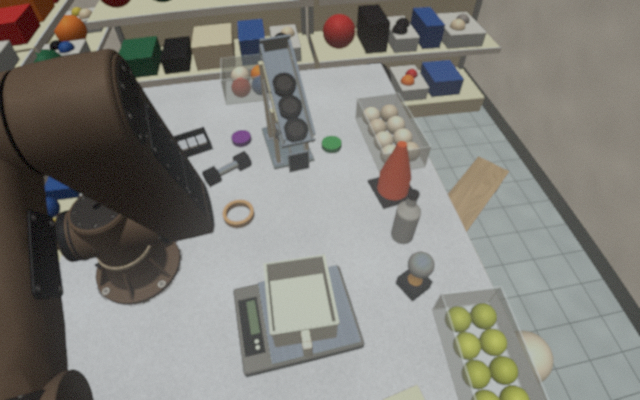

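The scene view shows the tub on the scale near (225,240), bottle at (336,285), trophy at (283,308), dispenser lip at about (358,180). In the side view the tub is at (300,295) with its handle at (306,342) towards the viewer, the paddle at (299,161), bottle at (405,222) and trophy at (415,275). I'll zoom in on both.

Run:
```python
from h import *
def crop(f,x,y,w,h):
    return cv2.resize(load(f)['img'][y:y+h,x:x+w],(400,300),interpolation=cv2.INTER_CUBIC)
a=np.vstack([np.hstack([crop('scene0',165,195,120,90),crop('side0',230,250,140,105)]),
 np.hstack([crop('scene0',320,90,120,90+30-30),crop('side0',230,90,120,90)])])
a=np.vstack([np.hstack([crop('scene0',165,195,120,90),crop('side0',230,250,140,105)]),
 np.hstack([crop('scene0',320,130,120,90),crop('side0',230,90,120,90)])])
for k in range(0,800,50): cv2.line(a,(k,0),(k,5),(0,0,255),1);cv2.line(a,(k,300),(k,305),(0,0,255),1)
cv2.imwrite('pics/crop1.png',a)
```

```text
(no output)
```

View pics/crop1.png

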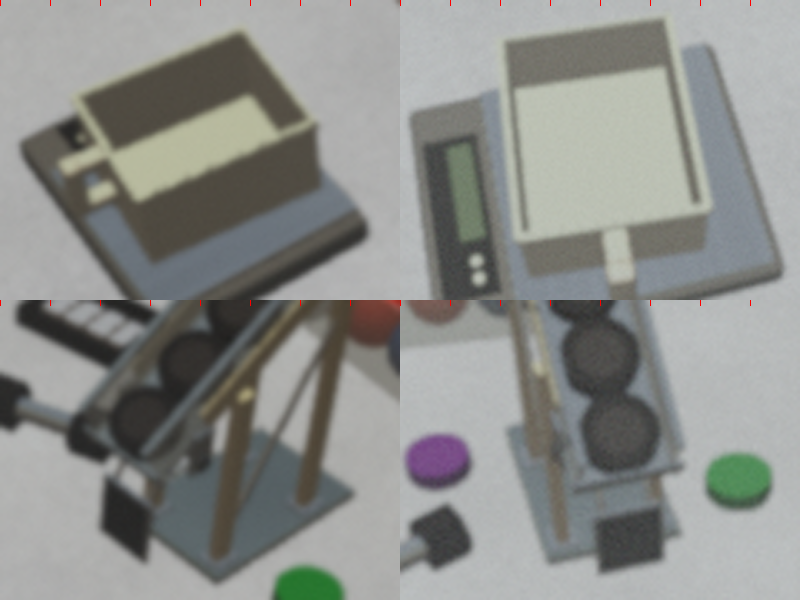

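Run:
```python
from h import *
s,d=load('scene0'),load('side0')
T=lambda x,y:(165+.3*x,195+.3*y); S=lambda x,y:(230+.35*(x-400),250+.35*y)
T2=lambda x,y:(320+.3*x,130+.3*(y-300)); S2=lambda x,y:(230+.3*(x-400),90+.3*(y-300))
def t(n,a,b,f,g):
    x,e=tri((s,*f(*a)),(d,*g(*b))); print(n,x.round(1),np.round(e,1)); return x
P={}
for n,a,b in[('A',(75,97),(517,240)),('B',(240,30),(503,42)),('C',(317,123),(668,18)),('D',(135,203),(711,212)),('hand',(68,163),(622,270))]: P[n]=t(n,a,b,T,S)
for n,a,b in[('pTL',(107,478),(597,517)),('pTR',(152,508),(662,508)),('pBR',(147,562),(663,558)),('pBL',(100,530),(600,573))]: P[n]=t(n,a,b,T2,S2)
c=sum(P[k] for k in'ABCD')/4; ax=P['B']+P['C']-P['A']-P['D']; ay=P['A']+P['B']-P['C']-P['D']
print('c',c,np.arctan2(ax[1],ax[0]),np.arctan2(-ay[0],ay[1]),np.linalg.norm(ax)/2,np.linalg.norm(ay)/2)
w=P['pTR']+P['pBR']-P['pTL']-P['pBL']; print('pad',sum(P[k] for k in P if k[0]=='p')/4,np.degrees(np.arctan2(w[1],w[0])),np.linalg.norm(w)/2)
# scale platter corners on side: display side is left
for n,(u,v) in dict(sTL=(480,92),sTR=(710,45),sBR=(780,265)).items(): print(n,plane(d,*S(u,v),45).round(1))
for n,(c_,u,v) in dict(bottle=(d,403,238),bottles=(s,336,303),troph=(d,412,290),trophs=(s,283,322)).items(): print(n,plane(c_,u,v,0).round(1))
for u,v in[(575,490),(683,465)]: print('lip',plane(d,*S2(u,v),180).round(1))
```

```text
A [ 379.8 -310.9  133.8] [1.4 1.4]
B [ 383.6 -137.4  138.3] [0.6 0.6]
C [ 529.7 -131.5  132.1] [2.2 2.2]
D [ 532.5 -314.8  135.3] [0.3 0.3]
hand [ 456.9 -348.3  135.9] [0.7 0.7]
pTL [486.1 253.6 125.7] [0.5 0.5]
pTR [549.1 262.9 123.2] [3.1 3.1]
pBR [549.5 265.4  48.5] [0.8 0.8]
pBL [484.1 251.7  50.9] [0.2 0.2]
c [ 456.39465888 -223.66684733  134.87969287] 1.5678938941732135 1.5776606574531729 178.37456920026625 149.44056677729935
pad [517.20243184 258.39719484  87.08244151] 10.152716927202546 65.24164014479138
sTL [ 352.  -132.9   45. ]
sTR [ 574.3 -118.9   45. ]
sBR [ 591.1 -336.2   45. ]
bottle [793.2 -33.2   0. ]
bottles [799.2 -22.3   0. ]
troph [ 766.1 -203.2    0. ]
trophs [ 772.4 -193.4    0. ]
lip [467.1 236.2 180. ]
lip [569.8 252.9 180. ]
```

```bash
python3 -m crank '[[365,-182,0,-76.9,95],[365,-182,0,-76.9,95],[365,-182,0,-76.9,95],[365,-182,0,-76.9,95],[365,-182,0,-76.9,95],[365,-182,0,-76.9,95],[365,-182,0,-76.9,95],[365,-182,0,-76.9,95],[365,-182,0,-76.9,95],[365,-182,0,-76.9,95]]'; python3 -m crank '[[0,0,0,-5.3,95],[0,0,0,-5.3,95]]'
python3 - <<'E'
from h import *
print(env.state()['eef_pos'],env.state()['tcp_rot']); c=snap('wrist','wrist1'); print(c['pose'].round(2).tolist())
E
```

```text
t: 0.98
eef_pos: [457.8, -346.5, 200.3]
tcp_rot: [3.142, -0.0, 1.486]
ft_force: [0.6, -0.3, 0.1]
opening: 0.995
grip_force: 0.0
t: 1.15
eef_pos: [457.1, -347.2, 200.0]
tcp_rot: [-3.141, -0.0, 1.579]
ft_force: [0.1, 0.3, 0.7]
opening: 1.001
grip_force: 0.0
[ 457.08981381 -347.24490202  200.03635766] [-3.14118710e+00 -2.54392846e-04  1.57863687e+00]
[[1.0, 0.01, 0.0, 456.06], [0.01, -0.97, -0.26, -274.4], [-0.0, 0.26, -0.97, 383.64], [0.0, 0.0, 0.0, 1.0]]
```

View pics/wrist1.png

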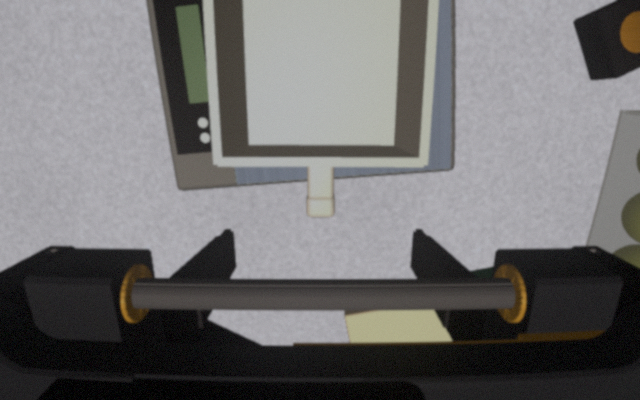

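The wrist picture shows the bar's top at about (320,207), the near rim from (214,165) to (427,165), and the platter's near right corner at (453,168). I'll cast these onto their planes.

Run:
```python
from h import *
c,s,d=load('wrist1'),load('scene0'),load('side0')
for n,u,v,z in[('barL',307,207,135),('barR',334,207,135),('barNear',320.5,217,135),('barFar',320.5,198,135),('rimL',214,165.5,140),('rimR',427.5,165.5,140),('rimL_far',203,0,140),('rimR_far',438,0,140),('plat BR',453,169,45)]: print(n,plane(c,u,v,z).round(1))
print(tri((c,427.5,165.5),(d,230+.35*311,250+.35*212),(s,165+.3*135,195+.3*203)))
print(tri((c,320.5,212),(d,230+.35*220,250+.35*281)))
```

```text
barL [ 444.5 -345.6  135. ]
barR [ 464.9 -345.5  135. ]
barNear [ 454.8 -353.5  135. ]
barFar [ 454.7 -338.5  135. ]
rimL [ 377.4 -313.5  140. ]
rimR [ 531.9 -312.3  140. ]
rimL_far [ 376.6 -203.3  140. ]
rimR_far [ 531.  -202.2  140. ]
plat BR [ 588.  -330.3   45. ]
(array([ 532.80034619, -314.13774941,  135.06669965]), [np.float64(1.2619631632155357), np.float64(0.8356287396095399), np.float64(0.5951066990062699)])
(array([ 454.57871592, -352.94716238,  123.53092646]), [np.float64(0.08808167596283702), np.float64(0.08808167596286738)])
```

```bash
python3 -m crank '[[0,-2,40,0,95],[0,-2,70,0,80],[0,-2,98,0,70],[0,-2,98,0,60],[0,-2,98,0,0],[0,-2,98,0,0],[0,-2,98,0,0],[0,-2,98,0,0],[0,-2,98,0,0]]'; python3 -m crank '[[0,0,0,0,0],[0,0,0,0,0],[0,0,0,0,0]]'
```

```text
t: 1.95
eef_pos: [454.3, -349.1, 103.6]
tcp_rot: [3.14, 0.001, 1.571]
ft_force: [0.0, 0.3, 0.3]
opening: 0.496
grip_force: 0.0
t: 2.2
eef_pos: [454.0, -348.7, 102.6]
tcp_rot: [3.141, 0.0, 1.571]
ft_force: [-0.2, -0.3, -0.5]
opening: 0.286
grip_force: 0.0
```

```bash
python3 -m crank '[[0,0,0,0,0],[0,0,0,0,0],[0,0,0,0,0],[0,0,0,0,0]]'
```

```text
t: 2.53
eef_pos: [454.1, -348.7, 102.4]
tcp_rot: [3.141, 0.0, 1.571]
ft_force: [0.5, -0.5, 3.4]
opening: 0.23
grip_force: 30.0
```

Run:
```python
from h import *
s,d=load('scene0'),load('side0')
for n,a,b in[('ring',(296,189),(238,213)),('dumbR',(320,160),(242,160)),('dumbL',(350,169),(212,175)),('purple',None,(241,138)),('green',(412,218),(332,144))]:
    print(n,plane(d,*b,10).round(), a and plane(s,*a,10).round())
# lip: shiny front edge, triangulate both ends; chute cheek lines
T2=lambda x,y:(320+.3*x,130+.3*(y-300)); S2=lambda x,y:(230+.3*(x-400),90+.3*(y-300))
for a,b in[((75,432),(575,490)),((190,478),(683,465))]: print(tri((s,*T2(*a)),(d,*S2(*b))))
# base plate corners z~6: side BL(548,562) BR(680,533) TL(507,428)
for q in[(548,562),(680,533),(507,428)]: print('base',plane(d,*S2(*q),4).round(1))
for q in[(217,583),(355,492)]: print('baseS',plane(s,*T2(*q),4).round(1))
```

```text
ring [301. 140.  10.] [297. 139.  10.]
dumbR [322. 380.  10.] [197. 312.  10.]
dumbL [215. 323.  10.] [307. 382.  10.]
purple [322. 501.  10.] None
green [657. 407.  10.] [648. 410.  10.]
(array([467.21347102, 222.92747992, 189.31896461]), [np.float64(2.0801361229409063), np.float64(2.0801361229408237)])
(array([571.85189942, 285.73726697, 162.88583177]), [np.float64(9.358532282098567), np.float64(9.358532282098471)])
base [433.8 322.5   4. ]
base [578.7 341.7   4. ]
base [405.6 550.5   4. ]
baseS [580.  342.3   4. ]
baseS [547.4 572.6   4. ]
```

```bash
python3 -m crank '[[0,0,-20,0,0],[0,0,-40,0,0],[0,0,-50,0,0],[0,0,-60,0,0],[0,0,-60,0,0],[0,0,-60,0,0]]'
```

```text
t: 3.03
eef_pos: [453.9, -348.6, 162.1]
tcp_rot: [3.142, 0.0, 1.571]
ft_force: [0.1, -0.0, -2.9]
opening: 0.228
grip_force: 30.0
```

```bash
python3 -m crank '[[20,6,0,-1,0],[55,16,0,-2,0],[95,28,0,-3,0],[135,39,0,-4,0],[175,51,0,-5,0],[215,62,0,-6,0],[255,74,0,-7,0],[295,86,0,-7.8,0],[325,95,0,-7.8,0],[340.5,99,0,-7.8,0]]'; python3 -m crank '[[0,0,10,0,0],[0,0,30,0,0],[0,0,50,0,0],[0,0,70,0,0],[0,0,85,0,0],[0,0,95,0,0],[0,0,98,0,0],[0,0,98,0,0]]'
python3 - <<'E'
from h import *
c=snap('side','side2'); s=snap('scene','scene2'); w=snap('wrist','wrist2'); print(env.state()['eef_pos'],env.state()['ft_force'])
a=cv2.resize(c['img'][90:315,180:480],(400,300)); b=cv2.resize(s['img'][100:280,230:470],(400,300)); 
a=np.hstack([a,b]); cv2.imwrite('pics/crop2.png',np.vstack([a,np.hstack([cv2.resize(w['img'],(480,300)),np.zeros((300,320,3),np.uint8)])]))
E
```

```text
t: 3.87
eef_pos: [552.9, -4.7, 161.1]
tcp_rot: [-3.14, -0.001, 1.71]
ft_force: [0.6, 0.3, -2.2]
opening: 0.233
grip_force: 30.0
t: 4.53
eef_pos: [552.3, -8.6, 63.4]
tcp_rot: [-3.14, -0.0, 1.707]
ft_force: [-0.1, 0.8, 0.3]
opening: 0.23
grip_force: 30.0
[553.12746514  -8.35427156  64.90927878] [ 0.30228668  0.45358084 -1.79835976]
```

View pics/crop2.png

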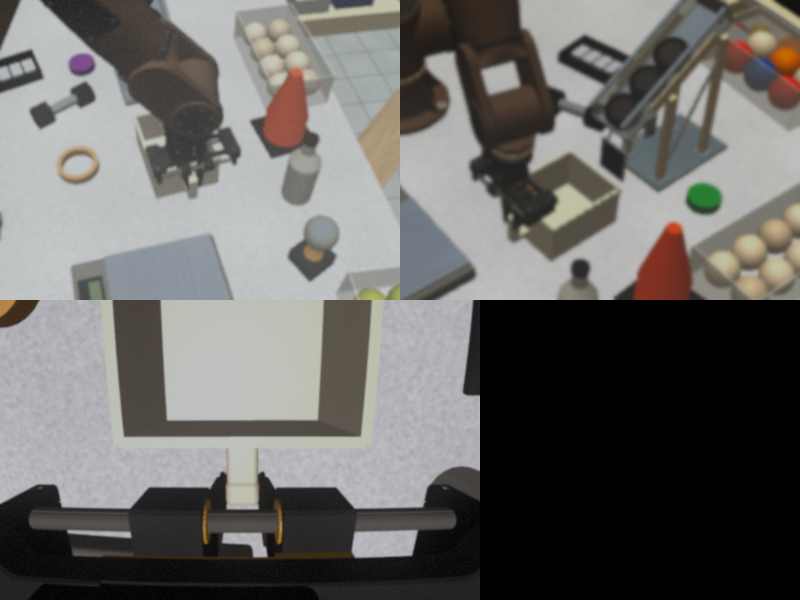

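```bash
python3 -m crank '[[0,0,3,0,0],[5,0,6.5,0,0],[15,0,6.5,0,0],[25,0,6.5,0,0],[35,0,6.5,0,0],[42,0,6.5,0,0],[45,0,6.5,0,0],[45,0,6.5,0,0]]'; python3 -m crank '[[5,0,0,0,0],[10,0,0,0,0],[14,0,0,0,0],[16,0,0,0,0],[16,0,0,0,0]]'
```

```text
t: 5.35
eef_pos: [546.5, 37.6, 57.9]
tcp_rot: [3.142, -0.0, 1.709]
ft_force: [0.6, 1.1, 0.1]
opening: 0.232
grip_force: 30.0
t: 5.77
eef_pos: [544.5, 52.6, 57.8]
tcp_rot: [3.141, -0.0, 1.707]
ft_force: [0.5, -0.3, -1.0]
opening: 0.23
grip_force: 30.0
```

```bash
python3 -m crank '[[10,0,0,0,0],[20,0,0,0,0],[25,0,0,0,0],[25,0,0,0,0],[25,0,0,0,0],[25,0,0,0,0]]'
python3 - <<'E'
from h import *
s=snap('scene','scene3'); w=snap('wrist','wrist3'); print(env.state()['eef_pos'],env.state()['ft_force'])
b=cv2.resize(s['img'][70:250,270:510],(800,600)); b=cv2.resize(b,(400,300))
cv2.imwrite('pics/crop3.png',np.hstack([b,cv2.resize(w['img'],(400,300))]))
E
```

```text
t: 6.27
eef_pos: [541.1, 77.0, 57.7]
tcp_rot: [-3.141, 0.0, 1.707]
ft_force: [0.6, -2.5, -0.5]
opening: 0.232
grip_force: 30.0
[541.05488901  76.86819029  57.83775188] [-0.41850727 -3.23299543  0.26068746]
```

View pics/crop3.png

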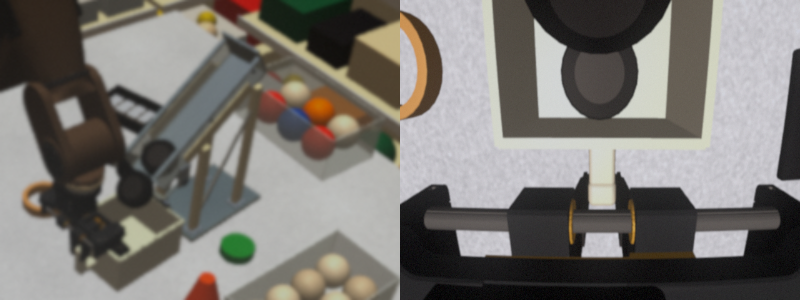

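The gate is open: one puck is in the tub (wrist view), a second is dropping, and the third is just at the lip. I hold here so they can all settle.

```bash
python3 -m crank '[[0,0,0,0,0],[0,0,0,0,0],[0,0,0,0,0],[0,0,0,0,0],[0,0,0,0,0],[0,0,0,0,0],[0,0,0,0,0],[0,0,0,0,0],[0,0,0,0,0],[0,0,0,0,0]]'
python3 - <<'E'
from h import *
s=snap('scene','scene4'); w=snap('wrist','wrist4'); print(env.state()['eef_pos'],env.state()['ft_force'])
b=cv2.resize(s['img'][70:250,270:510],(400,300))
cv2.imwrite('pics/crop4.png',np.hstack([b,cv2.resize(w['img'],(400,300))]))
E
```

```text
t: 7.2
eef_pos: [541.1, 76.9, 57.8]
tcp_rot: [-3.142, 0.0, 1.707]
ft_force: [-0.4, -5.4, 2.7]
opening: 0.23
grip_force: 30.0
[541.09808896  76.86618108  57.84957816] [-0.24964352 -5.29331001  2.45545896]
```

View pics/crop4.png

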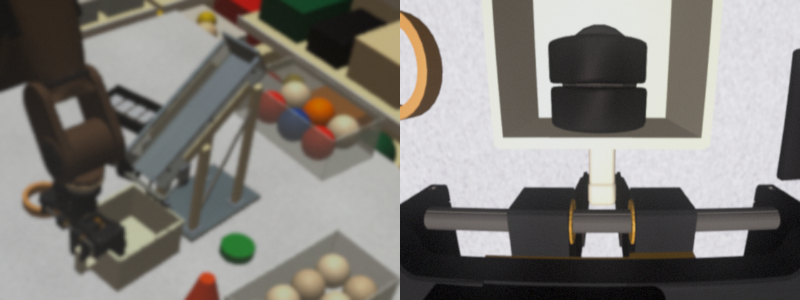

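All three pucks are in the tub: two stand on edge at the handle wall, the third is behind them, and the chute is empty. Now I back off and lift gently.

```bash
python3 -m crank '[[-4,0,0,0,0],[-12,0,0,0,0],[-22,0,0,0,0],[-34,0,0,0,0],[-46,0,0,0,0],[-58,0,0,0,0],[-70,0,0,0,0],[-80,0,0,0,0],[-85,0,0,0,0],[-85,0,0,0,0]]'; python3 -m crank '[[0,0,-4,0,0],[0,0,-12,0,0],[0,0,-22,0,0],[0,0,-34,0,0],[0,0,-48,0,0],[0,0,-62,0,0],[0,0,-76,0,0],[0,0,-88,0,0],[0,0,-95,0,0],[0,0,-95,0,0]]'
python3 - <<'E'
from h import *
s=snap('scene','scene5'); w=snap('wrist','wrist5'); print(env.state()['eef_pos'],env.state()['ft_force'],env.state()['tcp_rot'])
b=cv2.resize(s['img'][100:280,230:470],(400,300))
cv2.imwrite('pics/crop5.png',np.hstack([b,cv2.resize(w['img'],(400,300))]))
E
```

```text
t: 8.13
eef_pos: [553.0, -8.8, 57.8]
tcp_rot: [3.141, 0.001, 1.706]
ft_force: [0.1, -2.8, 1.2]
opening: 0.225
grip_force: 30.0
t: 8.97
eef_pos: [553.3, -7.0, 154.8]
tcp_rot: [3.139, 0.001, 1.708]
ft_force: [0.8, -1.9, -1.2]
opening: 0.227
grip_force: 30.0
[553.29214808  -7.38083454 153.57907073] [ 1.07817464 -5.4230318   6.3138241 ] [3.13948992e+00 1.26788742e-03 1.70784654e+00]
```

View pics/crop5.png

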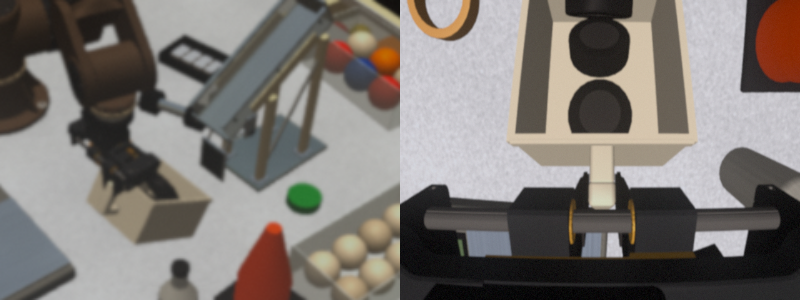

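The tub has pivoted in the grip, with its plain side drooping. The pucks are still inside but have slid towards the plain side. I set it back on the counter to flatten it and will then choose a stiffer hold.

```bash
python3 -m crank '[[0,0,5,0,0],[0,0,16,0,0],[0,0,28,0,0],[0,0,40,0,0],[0,0,52,0,0],[0,0,64,0,0],[0,0,75,0,0],[0,0,85,0,0],[0,0,92,0,0],[0,0,95,0,0]]'; python3 -m crank '[[0,0,0,0,0],[0,0,0,0,0],[0,0,0,0,0]]'
python3 - <<'E'
from h import *
s=snap('scene','scene6'); w=snap('wrist','wrist6'); print(env.state()['eef_pos'],env.state()['ft_force'],env.state()['tcp_rot'])
b=cv2.resize(s['img'][100:280,230:470],(400,300))
cv2.imwrite('pics/crop6.png',np.hstack([b,cv2.resize(w['img'],(400,300))]))
E
```

```text
t: 9.9
eef_pos: [552.5, -7.6, 57.9]
tcp_rot: [-3.141, 0.001, 1.708]
ft_force: [-9.7, -9.3, 33.1]
opening: 0.227
grip_force: 30.0
t: 10.15
eef_pos: [552.4, -6.9, 58.2]
tcp_rot: [-3.141, -0.0, 1.708]
ft_force: [-4.3, -0.9, 9.1]
opening: 0.229
grip_force: 30.0
[552.34964745  -6.91303349  58.19802362] [-3.37200204 -1.33489631  9.37176608] [-3.14118454e+00 -9.93449529e-05  1.70762947e+00]
```

View pics/crop6.png

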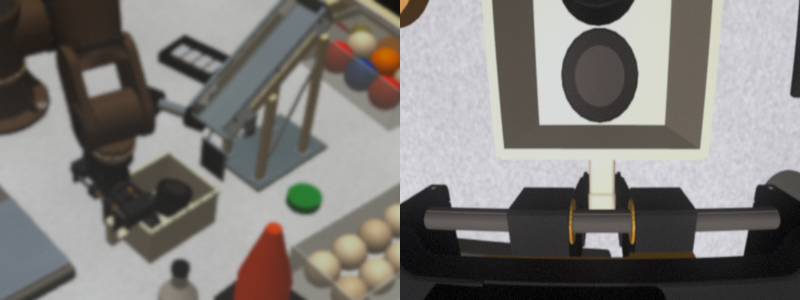

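The tub stands flat again with all three pucks inside: one lies flat near the handle and two are at the plain side. The handle grip twists under load, so I'll pinch the tub's +x side wall near the middle. I measure that wall from the wrist picture.

```bash
python3 - <<'E'
from h import *
c=load('wrist6')
for n,u,v in[('RnearOut',494,209),('RfarOut',515,2),('LnearOut',155,209),('LfarOut',134,2)]: print(n,plane(c,u,v,95).round(1))
# bright rim profile along rows (right wall)
hsv=cv2.cvtColor(c['img'],cv2.COLOR_BGR2GRAY)
for v in(60,130): print(v,hsv[v,440:540:2].tolist())
E
python3 -m crank '[[0,0,0,0,60],[0,0,0,0,70],[0,0,0,0,70],[0,0,0,0,70],[0,0,0,0,70]]'
```

```text
RnearOut [625.   33.3  95. ]
RfarOut [612.5 118.9  95. ]
LnearOut [472.1  12.2  95. ]
LfarOut [460.8  98.   95. ]
60 [101, 99, 99, 100, 98, 100, 100, 97, 95, 96, 98, 97, 100, 99, 100, 101, 94, 99, 100, 100, 99, 100, 99, 97, 99, 99, 103, 142, 211, 216, 213, 215, 214, 216, 213, 210, 203, 201, 203, 204, 204, 208, 207, 208, 208, 203, 204, 204, 209, 207]
130 [100, 99, 98, 97, 98, 98, 97, 101, 101, 98, 100, 99, 99, 100, 101, 99, 98, 99, 97, 103, 99, 100, 96, 108, 190, 217, 216, 216, 218, 216, 214, 211, 206, 204, 207, 203, 204, 201, 203, 204, 206, 208, 205, 207, 209, 208, 208, 210, 206, 204]
t: 10.67
eef_pos: [552.6, -7.1, 57.6]
tcp_rot: [-3.141, -0.0, 1.707]
ft_force: [0.1, 0.1, 0.4]
opening: 0.522
grip_force: 0.0
```

```bash
python3 -m crank '[[0,0,-30,0,60],[0,0,-65,0,50],[0,0,-100,0,40],[30,20,-102,0,36],[65,40,-102,0,36],[100,60,-102,0,36],[125,73,-102,0,36],[130,73,-102,0,36],[130,73,-102,0,36]]'
python3 - <<'E'
from h import *
w=snap('wrist','wrist7');s=snap('side','side7');sc=snap('scene','scene7'); print(env.state()['eef_pos'],env.state()['tcp_rot'],env.state()['opening'])
b=cv2.resize(s['img'][120:240,220:380],(400,300)); b2=cv2.resize(sc['img'][130:250,270:430],(400,300))
cv2.imwrite('pics/crop7.png',np.vstack([np.hstack([b,b2]),cv2.resize(w['img'],(800,500))[200:500]]))
E
```

```text
t: 11.42
eef_pos: [607.0, 133.3, 159.3]
tcp_rot: [-3.141, 0.0, 1.71]
ft_force: [0.4, -0.4, -0.2]
opening: 0.378
grip_force: 0.0
[606.91141576 130.64310162 159.66759458] [-3.14096946e+00  2.48187501e-04  1.70687643e+00] 0.38449557231514514
```

View pics/crop7.png

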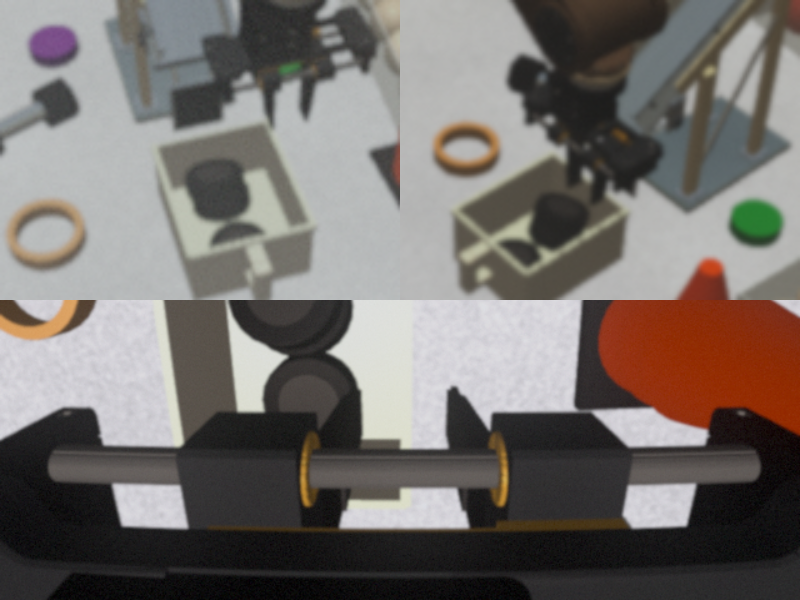

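Run:
```python
from h import *
c=load('wrist7'); st=env.state(); n=np.array([np.cos(st['tcp_rot'][2]),np.sin(st['tcp_rot'][2])]); t=np.array([n[1],-n[0]])
for nm,u,v,z in[('rimR',329.6,224,95),('rimR2',331,180,95),('nearR',328,324,95),('puckflat',310/1.25,(400-100)/1.25,29),('stack',291/1.25,(305-100)/1.25,54)]:
    p=plane(c,u,v,z); d=p[:2]-st['eef_pos'][:2]; print(nm,p.round(1),'tool',(d@n).round(1),(d@t).round(1))
g=cv2.cvtColor(c['img'],cv2.COLOR_BGR2GRAY); print(g[185,300:350].tolist()); print(c['img'][185,300:350,0].tolist())
```

```text
rimR [613.2 122.5  95. ] tool -8.9 5.1
rimR2 [609.3 156.6  95. ] tool 25.4 5.9
nearR [624.7  34.7  95. ] tool -97.5 4.6
puckflat [540.4  72.7  29. ] tool -48.4 -73.7
stack [526.2 150.7  54. ] tool 30.8 -77.3
[223, 222, 223, 223, 221, 223, 222, 222, 221, 222, 222, 223, 223, 221, 223, 222, 222, 222, 222, 223, 221, 223, 223, 223, 221, 222, 221, 220, 223, 220, 217, 215, 217, 218, 217, 218, 216, 215, 216, 215, 218, 221, 220, 214, 214, 212, 210, 209, 212, 211]
[220, 219, 220, 218, 218, 219, 218, 219, 217, 219, 219, 219, 219, 218, 218, 217, 217, 217, 217, 217, 217, 218, 218, 219, 216, 217, 216, 214, 219, 218, 218, 219, 221, 221, 221, 220, 220, 219, 220, 219, 222, 223, 223, 220, 218, 216, 214, 214, 218, 215]
```

Fingers straddle the wall. I shift 3 mm outwards and 5 mm back, then go down to pinch.

```bash
python3 -m crank '[[-5,3,10,0,36],[-5,3,30,0,36],[-5,3,50,0,36],[-5,3,66,0,36],[-5,3,76,0,36],[-5,3,82,0,36],[-5,3,82,0,0],[-5,3,82,0,0],[-5,3,82,0,0],[-5,3,82,0,0]]'; python3 -m crank '[[0,0,0,0,0],[0,0,0,0,0],[0,0,0,0,0],[0,0,0,0,0],[0,0,0,0,0],[0,0,0,0,0]]';python3 -m crank '[[0,0,-1,0,0],[0,0,-4,0,0],[0,0,-9,0,0],[0,0,-14,0,0],[0,0,-18,0,0],[0,0,-20,0,0],[0,0,-20,0,0],[0,0,-20,0,0]]'
python3 - <<'E'
from h import *
print(env.state()['moment']); snap('scene','scene8'); snap('side','side8'); snap('wrist','wrist8')
E
```

```text
t: 12.4
eef_pos: [611.4, 127.0, 78.7]
tcp_rot: [3.14, 0.0, 1.707]
ft_force: [0.2, -0.3, 0.4]
opening: 0.155
grip_force: 0.0
t: 12.9
eef_pos: [610.8, 127.1, 78.3]
tcp_rot: [3.142, 0.0, 1.707]
ft_force: [-2.7, -0.9, 6.2]
opening: 0.035
grip_force: 30.1
t: 13.57
eef_pos: [611.7, 127.1, 98.3]
tcp_rot: [3.139, 0.0, 1.707]
ft_force: [2.8, 1.0, -0.4]
opening: 0.031
grip_force: 29.8
[ 0.05864178 -0.48470598 -0.01303957]
```

```bash
python3 -m crank '[[0,0,0,0,0],[0,0,0,0,0]]'
python3 - <<'E'
from h import *
for i in range(3):
    c=env.read_camera('wrist'); s=env.state(); print(s['ft_force'].round(2),s['moment'].round(3),s['eef_pos'].round(1))
# compare wrist image: left rim edge profile before lift vs now; bright rim columns
for f in('wrist7','wrist8'):
    w=load(f)['img']; g=cv2.GaussianBlur(cv2.cvtColor(w,cv2.COLOR_BGR2GRAY),(3,3),0)
    for v in(20,60,100,150): print(f,v,g[v,80:240:4].tolist())
E
```

```text
t: 13.88
eef_pos: [611.2, 127.0, 97.9]
tcp_rot: [3.141, 0.0, 1.707]
ft_force: [2.6, 0.1, 0.2]
opening: 0.033
grip_force: 29.8
[ 3.08  0.13 -0.48] [ 0.033 -0.628 -0.007] [611.2 127.1  97.9]
[ 3.17  0.71 -0.12] [ 0.053 -0.664  0.043] [611.1 127.   97.8]
[2.53 0.63 0.21] [ 0.042 -0.623 -0.05 ] [611.1 127.   97.8]
wrist7 20 [217, 217, 217, 212, 213, 210, 211, 212, 211, 213, 209, 217, 213, 210, 215, 211, 209, 211, 214, 214, 211, 200, 125, 45, 34, 33, 34, 34, 35, 35, 33, 33, 34, 34, 34, 34, 37, 37, 38, 37]
wrist7 60 [215, 210, 208, 207, 208, 213, 210, 212, 210, 210, 210, 214, 212, 211, 214, 213, 212, 211, 215, 212, 218, 214, 210, 208, 211, 212, 212, 208, 210, 211, 217, 211, 206, 204, 211, 210, 207, 204, 210, 208]
wrist7 100 [212, 215, 213, 217, 216, 209, 209, 212, 208, 213, 195, 190, 214, 215, 213, 217, 215, 213, 218, 214, 209, 209, 204, 207, 213, 211, 211, 212, 206, 213, 218, 214, 213, 212, 206, 208, 212, 212, 213, 214]
wrist7 150 [203, 210, 209, 214, 211, 210, 213, 213, 216, 213, 212, 220, 197, 87, 87, 85, 85, 85, 84, 84, 82, 84, 84, 83, 84, 171, 54, 44, 41, 48, 61, 60, 61, 61, 61, 61, 63, 61, 63, 62]
wrist8 20 [225, 225, 223, 226, 225, 226, 223, 222, 227, 227, 227, 222, 224, 228, 227, 226, 224, 228, 224, 224, 226, 226, 228, 225, 224, 224, 222, 226, 226, 229, 230, 225, 224, 227, 225, 222, 218, 225, 229, 226]
wrist8 60 [221, 225, 226, 226, 226, 225, 226, 222, 223, 225, 225, 223, 225, 226, 227, 230, 227, 224, 226, 224, 222, 222, 221, 223, 223, 224, 225, 225, 231, 229, 227, 224, 223, 226, 226, 224, 221, 222, 224, 222]
wrist8 100 [99, 98, 99, 99, 100, 100, 99, 98, 99, 99, 99, 99, 99, 100, 99, 100, 99, 99, 99, 100, 171, 192, 195, 198, 202, 204, 205, 194, 139, 65, 54, 53, 51, 52, 53, 90, 156, 204, 223, 226]
wrist8 150 [98, 100, 98, 98, 97, 97, 97, 96, 97, 95, 96, 95, 96, 95, 95, 94, 94, 91, 42, 38, 37, 39, 57, 60, 60, 60, 60, 59, 61, 59, 60, 59, 60, 59, 61, 62, 61, 62, 61, 56]
```

Run:
```python
from h import *
c=load('wrist8'); g=cv2.GaussianBlur(cv2.cvtColor(c['img'],cv2.COLOR_BGR2GRAY),(3,3),0).astype(int)
e=np.array([611.2,127.0]); yaw=1.707; n=np.array([np.cos(yaw),np.sin(yaw)]); t=np.array([n[1],-n[0]])
for v in(90,120,150,180,210):
    r=g[v,:160]; u=np.where((r[:-3]>165)&(r[3:]<130))[0]
    if not len(u): print(v,r[::8].tolist()); continue
    u0=u.max()+1.5
    for z in(75,95,115):
        p=plane(c,u0,v,z); d=p[:2]-e; print(v,u0,z,'fwd',(d@n).round(1),'lat',(d@t).round(1))
```

```text
90 [228, 228, 223, 223, 227, 227, 223, 230, 203, 230, 230, 231, 232, 232, 232, 231, 232, 231, 232, 232]
120 68.5 75 fwd 69.2 lat -156.2
120 68.5 95 fwd 69.6 lat -141.1
120 68.5 115 fwd 70.0 lat -126.0
150 73.5 75 fwd 50.8 lat -156.0
150 73.5 95 fwd 52.9 lat -140.9
150 73.5 115 fwd 55.1 lat -125.9
180 78.5 75 fwd 31.6 lat -156.0
180 78.5 95 fwd 35.6 lat -141.0
180 78.5 115 fwd 39.6 lat -125.9
210 83.5 75 fwd 11.6 lat -156.3
210 83.5 95 fwd 17.6 lat -141.2
210 83.5 115 fwd 23.5 lat -126.1
```

Run:
```python
from h import *
e=np.array([611.2,127.0]); yaw=1.707; n=np.array([np.cos(yaw),np.sin(yaw)]); t=np.array([n[1],-n[0]])
c=load('wrist8'); g=cv2.GaussianBlur(cv2.cvtColor(c['img'],cv2.COLOR_BGR2GRAY),(3,3),0).astype(int)
for u in range(80,340,30):
    r=g[:200,u]; v=np.where((r[:-3]>150)&(r[3:]<130))[0]
    if len(v):
        v0=v[0]+1.5; out=[]
        for z in(85,95,105,115): d=plane(c,u,v0,z)[:2]-e; out.append(((d@n).round(1),(d@t).round(1)))
        print(u,v0,out)
    else: print(u,r[::10].tolist())
```

```text
80 96.5 [(np.float64(82.5), np.float64(-139.3)), (np.float64(82.0), np.float64(-132.2)), (np.float64(81.5), np.float64(-125.1)), (np.float64(81.0), np.float64(-118.1))]
110 95.5 [(np.float64(82.5), np.float64(-120.9)), (np.float64(82.0), np.float64(-114.8)), (np.float64(81.5), np.float64(-108.7)), (np.float64(81.0), np.float64(-102.5))]
140 94.5 [(np.float64(82.6), np.float64(-103.1)), (np.float64(82.1), np.float64(-97.8)), (np.float64(81.6), np.float64(-92.6)), (np.float64(81.1), np.float64(-87.4))]
170 93.5 [(np.float64(82.8), np.float64(-85.6)), (np.float64(82.3), np.float64(-81.2)), (np.float64(81.8), np.float64(-76.9)), (np.float64(81.3), np.float64(-72.6))]
200 92.5 [(np.float64(83.0), np.float64(-68.4)), (np.float64(82.5), np.float64(-64.9)), (np.float64(82.0), np.float64(-61.5)), (np.float64(81.5), np.float64(-58.0))]
230 91.5 [(np.float64(83.3), np.float64(-51.5)), (np.float64(82.8), np.float64(-48.9)), (np.float64(82.3), np.float64(-46.3)), (np.float64(81.8), np.float64(-43.7))]
260 91.5 [(np.float64(83.2), np.float64(-34.7)), (np.float64(82.7), np.float64(-33.0)), (np.float64(82.1), np.float64(-31.2)), (np.float64(81.6), np.float64(-29.5))]
290 90.5 [(np.float64(83.6), np.float64(-18.1)), (np.float64(83.1), np.float64(-17.2)), (np.float64(82.5), np.float64(-16.3)), (np.float64(82.0), np.float64(-15.4))]
320 [230, 225, 228, 227, 228, 232, 228, 228, 227, 230, 234, 234, 235, 234, 234, 234, 234, 234, 234, 234]
```

Run:
```python
from h import *
e=np.array([611.2,127.0]); yaw=1.707; n=np.array([np.cos(yaw),np.sin(yaw)]); t=np.array([n[1],-n[0]])
c=load('wrist8'); g=cv2.GaussianBlur(cv2.cvtColor(c['img'],cv2.COLOR_BGR2GRAY),(3,3),0).astype(int)
for v in(92,98,104,110,118,126,140,200,260,290):
    r=g[v,84:330]; print(v,r[::6].tolist())
for v,u in((100,159),):
    for z in(2,4,24): d=plane(c,u,v,z)[:2]-e; print(z,(d@n).round(1),(d@t).round(1))
```

```text
92 [231, 231, 231, 231, 231, 231, 231, 230, 229, 228, 227, 225, 224, 220, 217, 215, 201, 198, 194, 190, 188, 177, 170, 167, 165, 161, 159, 148, 145, 144, 140, 139, 137, 130, 129, 128, 127, 128, 123, 174, 233]
98 [110, 107, 106, 104, 102, 100, 100, 100, 100, 100, 100, 99, 100, 117, 119, 123, 124, 127, 120, 86, 77, 72, 79, 138, 163, 167, 169, 171, 174, 188, 189, 192, 192, 194, 194, 196, 197, 197, 210, 221, 233]
104 [98, 99, 99, 99, 98, 99, 99, 98, 98, 98, 99, 99, 99, 231, 231, 231, 219, 72, 47, 48, 49, 49, 49, 51, 57, 188, 233, 233, 233, 233, 233, 233, 233, 234, 234, 234, 234, 234, 234, 234, 233]
110 [100, 99, 99, 98, 98, 98, 99, 97, 98, 97, 97, 98, 97, 228, 231, 141, 44, 46, 47, 46, 47, 47, 47, 49, 49, 50, 85, 230, 233, 233, 234, 234, 233, 233, 234, 233, 234, 234, 234, 234, 233]
118 [98, 99, 98, 99, 97, 98, 98, 96, 98, 97, 97, 96, 97, 212, 64, 43, 45, 45, 47, 59, 61, 59, 49, 45, 48, 48, 50, 50, 192, 233, 233, 233, 233, 233, 234, 234, 234, 234, 234, 234, 233]
126 [98, 98, 98, 98, 97, 98, 96, 96, 97, 96, 96, 96, 95, 42, 41, 41, 51, 63, 63, 63, 64, 64, 63, 66, 49, 46, 46, 49, 46, 146, 233, 234, 233, 234, 234, 234, 234, 234, 234, 235, 233]
140 [98, 98, 96, 96, 97, 96, 95, 96, 97, 96, 94, 93, 39, 37, 40, 60, 61, 60, 60, 61, 61, 61, 63, 63, 64, 58, 46, 45, 46, 43, 44, 70, 232, 233, 233, 234, 234, 234, 234, 235, 235]
200 [100, 98, 97, 97, 96, 96, 95, 94, 96, 95, 96, 95, 95, 93, 43, 38, 38, 37, 38, 38, 38, 39, 40, 39, 42, 48, 31, 31, 39, 49, 44, 39, 194, 233, 233, 233, 233, 234, 234, 234, 232]
260 [228, 227, 95, 96, 94, 95, 96, 94, 95, 94, 95, 95, 95, 95, 95, 96, 230, 231, 230, 44, 44, 56, 67, 67, 28, 29, 30, 30, 29, 29, 30, 31, 31, 33, 35, 38, 37, 39, 37, 58, 220]
290 [90, 89, 88, 89, 89, 88, 88, 86, 87, 87, 85, 86, 86, 85, 85, 84, 83, 84, 85, 82, 82, 78, 57, 55, 56, 55, 57, 55, 56, 56, 54, 55, 56, 56, 55, 56, 57, 56, 130, 80, 80]
2 82.0 -131.1
4 82.0 -130.2
24 81.3 -120.8
```

The side-wall pinch acts as a hinge: the far edge stayed on the counter and the tub tilted about 9°. So I'll use the hinge on purpose:
1. Set the tub down and regrip the handle.
2. Lift only the handle end and drag the tub handle-first onto the platter.

```bash
python3 -m crank '[[0,0,5,0,0],[0,0,12,0,0],[0,0,18,0,0],[0,0,20,0,0],[0,0,20,0,0],[0,0,20,0,36],[0,0,20,0,36],[0,0,20,0,36],[0,0,20,0,36]]'; python3 -m crank '[[0,0,-30,0,36],[0,0,-65,0,36],[0,0,-110,0,50],[-30,-20,-122,0,70],[-65,-40,-122,0,80],[-100,-60,-122,0,80],[-128,-73,-122,0,80],[-128,-73,-122,0,80],[-128,-73,-122,0,80]]'
python3 - <<'E'
from h import *
c=snap('wrist','wrist9'); st=env.state(); print(st['eef_pos'],st['tcp_rot'],st['ft_force'])
im=cv2.GaussianBlur(c['img'],(5,5),0).astype(int); y=im[:,:,2]-im[:,:,0]
m=(y>12).astype(np.uint8)
for v in range(150,260,6): 
    u=np.where(m[v,200:450])[0]+200; print(v,(u.min(),u.max(),len(u)) if len(u) else None, y[v,322])
E
```

```text
t: 14.78
eef_pos: [610.6, 127.0, 77.5]
tcp_rot: [-3.141, 0.0, 1.707]
ft_force: [0.6, -0.1, 0.1]
opening: 0.256
grip_force: 0.0
t: 15.53
eef_pos: [555.7, -11.0, 200.1]
tcp_rot: [3.141, 0.0, 1.705]
ft_force: [-0.2, 0.8, -0.2]
opening: 0.802
grip_force: 0.0
[556.07390051  -9.97614574 199.93360662] [ 3.14142788e+00 -3.43157295e-05  1.70609034e+00] [-0.42099357  1.21232043  0.37096232]
150 None 9
156 None 2
162 (np.int64(313), np.int64(333), 3) 2
168 (np.int64(313), np.int64(333), 3) 3
174 (np.int64(313), np.int64(333), 4) 5
180 (np.int64(313), np.int64(333), 6) 7
186 (np.int64(312), np.int64(334), 23) 18
192 (np.int64(312), np.int64(334), 6) 5
198 (np.int64(312), np.int64(334), 9) 10
204 None 3
210 None -4
216 None -5
222 None -4
228 None -4
234 None -4
240 None -5
246 None -5
252 None -4
258 None 0
```

Run:
```python
from h import *
c=load('wrist9'); e=np.array([556.0,-10.2]); yaw=1.706; n=np.array([np.cos(yaw),np.sin(yaw)]); t=np.array([n[1],-n[0]])
y=cv2.GaussianBlur(c['img'],(3,3),0).astype(int); print((y[176:212,323,2]-y[176:212,323,0]).tolist())
for u,v in((323,202),(323,184),(312,193),(334.5,193)):
    p=plane(c,u,v,90); d=p[:2]-e; print(u,v,p.round(1),(d@n).round(1),(d@t).round(1))
```

```text
[6, 6, 7, 7, 7, 8, 9, 9, 11, 16, 19, 19, 13, 9, 7, 6, 6, 6, 7, 7, 8, 9, 10, 13, 15, 18, 17, 10, 2, -2, -4, -4, -4, -4, -4, -4]
323 202 [556.2 -17.4  90. ] -7.2 -0.8
323 184 [554.   -1.2  90. ] 9.2 -0.8
312 193 [545.4 -10.6  90. ] 1.1 -10.5
334.5 193 [565.2  -7.9  90. ] 1.0 9.4
```

```bash
python3 -m crank '[[1,-1,40,0,80],[1,-1,80,0,60],[1,-1,115,0,50],[1,-1,135,0,40],[1,-1,142,0,34],[1,-1,142,0,0],[1,-1,142,0,0],[1,-1,142,0,0],[1,-1,142,0,0],[1,-1,142,0,0]]'; python3 -m crank '[[0,0,0,0,0],[0,0,0,0,0],[0,0,0,0,0]]'
```

```text
t: 16.42
eef_pos: [555.5, -8.8, 59.0]
tcp_rot: [3.14, 0.001, 1.708]
ft_force: [-0.2, -0.5, 0.6]
opening: 0.265
grip_force: 0.0
t: 16.67
eef_pos: [555.4, -8.9, 58.9]
tcp_rot: [3.14, 0.0, 1.707]
ft_force: [-0.5, 1.5, 7.2]
opening: 0.23
grip_force: 30.0
```

```bash
python3 -m crank '[[0,0,-6,0,0],[0,0,-14,0,0],[0,0,-24,0,0],[0,0,-34,0,0],[0,0,-44,0,0],[0,0,-54,0,0],[0,0,-63,0,0],[0,0,-70,0,0],[0,0,-72,0,0],[0,0,-72,0,0]]'; python3 -m crank '[[0,0,0,0,0],[0,0,0,0,0],[0,0,0,0,0],[0,0,0,0,0]]'
python3 - <<'E'
from h import *
c=snap('wrist','wrist10'); print(env.state()['ft_force'],env.state()['moment'])
g=cv2.GaussianBlur(cv2.cvtColor(c['img'],cv2.COLOR_BGR2GRAY),(3,3),0)
for u in(200,260,320,380,440): print(u,g[0:280:8,u].tolist())
E
```

```text
t: 17.5
eef_pos: [555.3, -9.0, 130.5]
tcp_rot: [3.14, 0.001, 1.708]
ft_force: [1.1, -2.3, -1.0]
opening: 0.228
grip_force: 30.0
t: 17.83
eef_pos: [555.1, -9.1, 129.7]
tcp_rot: [3.142, 0.0, 1.707]
ft_force: [1.7, -3.3, 0.7]
opening: 0.227
grip_force: 30.0
[ 0.76477682 -4.02401029  1.08536909] [-0.68978244 -0.32392801 -0.04797867]
200 [76, 76, 76, 76, 77, 77, 76, 77, 77, 77, 79, 78, 78, 79, 78, 77, 80, 79, 81, 79, 80, 80, 81, 121, 203, 164, 193, 197, 198, 200, 197, 174, 39, 38, 37]
260 [27, 29, 27, 58, 186, 198, 197, 199, 198, 199, 200, 199, 199, 200, 200, 201, 201, 203, 203, 202, 203, 204, 204, 205, 206, 152, 159, 205, 202, 201, 200, 179, 37, 35, 31]
320 [40, 24, 28, 23, 25, 27, 28, 29, 30, 31, 28, 122, 35, 42, 55, 54, 56, 54, 57, 57, 58, 60, 46, 98, 201, 184, 204, 203, 204, 204, 206, 203, 201, 206, 207]
380 [196, 197, 197, 198, 198, 198, 198, 199, 199, 199, 200, 200, 200, 200, 200, 200, 201, 201, 201, 202, 203, 203, 204, 204, 200, 151, 156, 198, 200, 204, 201, 186, 37, 35, 32]
440 [93, 94, 93, 92, 93, 94, 94, 93, 94, 93, 95, 94, 94, 95, 93, 95, 94, 95, 94, 95, 95, 96, 96, 122, 203, 152, 195, 196, 204, 201, 201, 175, 38, 36, 34]
```

```bash
python3 -m crank '[[-6,-2,0,0,0],[-20,-8,0,0.5,0],[-40,-16,0,1,0],[-60,-24,0,1.5,0],[-80,-32,0,2,0],[-100,-40,0,2.5,0],[-120,-48,0,3,0],[-140,-56,0,3,0],[-156,-62,0,3,0],[-164,-64,0,3,0]]'; python3 -m crank '[[0,0,0,0,0],[0,0,0,0,0]]'
python3 - <<'E'
from h import *
c=snap('side','side10'); snap('scene','scene10'); print(env.state()['ft_force'],env.state()['moment'])
cv2.imwrite('pics/c.png',c['img'])
E
```

```text
t: 18.72
eef_pos: [512.9, -181.1, 129.5]
tcp_rot: [-3.141, -0.002, 1.653]
ft_force: [-0.1, 5.1, -0.6]
opening: 0.232
grip_force: 30.0
t: 18.88
eef_pos: [513.7, -180.3, 130.1]
tcp_rot: [-3.141, 0.001, 1.655]
ft_force: [-3.1, -2.2, 4.9]
opening: 0.227
grip_force: 30.0
[-1.90470278 -1.56994984  3.79114031] [-0.36346107  0.52920489  0.16664724]
```

```bash
python3 -m crank '[[-6,-2,1,0,0],[-18,-6,3,0,0],[-34,-11,5,0.3,0],[-50,-17,8,0.6,0],[-66,-22,10,0.9,0],[-80,-27,12,1.2,0],[-90,-30,13,1.5,0],[-95,-32,14,1.8,0]]';python3 -m crank '[[-8,-3,1,0,0],[-20,-7,3,0,0],[-34,-11,5,0,0],[-48,-16,7,0,0],[-60,-20,8,0,0],[-68,-22,9,0,0],[-73,-24,10,0,0],[-73,-24,10,0,0]]'
python3 - <<'E'
from h import *
snap('side','side11'); snap('scene','scene11');c=snap('wrist','wrist11'); print(env.state()['ft_force'],env.state()['moment'])
E
```

```text
t: 19.65
eef_pos: [489.7, -278.1, 115.4]
tcp_rot: [-3.141, -0.001, 1.623]
ft_force: [0.0, 3.4, 0.1]
opening: 0.229
grip_force: 30.0
t: 20.32
eef_pos: [469.6, -353.2, 105.8]
tcp_rot: [3.141, 0.001, 1.623]
ft_force: [0.5, -3.1, 0.4]
opening: 0.227
grip_force: 30.0
[ 0.7976848  -3.93373346  0.16718861] [-0.40458289 -0.07188975  0.01999448]
```

```bash
python3 -m crank '[[0,0,1.5,0,0],[0,0,3,0,0],[0,0,4,0,0],[0,0,4,0,0],[0,0,4,0,0],[0,0,4,0,30],[0,0,4,0,50],[0,0,4,0,60],[0,0,4,0,60],[0,0,4,0,60]]'; python3 -m crank '[[0,0,-30,0,60],[0,0,-65,0,70],[0,0,-98,0,80],[0,0,-98,0,80],[0,0,-98,0,80]]'
python3 - <<'E'
from h import *
c=snap('wrist','wrist12'); snap('side','side12'); snap('scene','scene12'); st=env.state(); print(st['eef_pos'],st['tcp_rot'],st['ft_force'])
e=st['eef_pos'][:2]
g=cv2.GaussianBlur(cv2.cvtColor(c['img'],cv2.COLOR_BGR2GRAY),(3,3),0).astype(int)
im=cv2.GaussianBlur(c['img'],(3,3),0).astype(int)
for v in(10,40,80,120,140,160,175,190,205,220): print(v,g[v,150:490:8].tolist(), np.where((im[v,:,2]-im[v,:,0]>10)&(g[v]>130))[0][[0,-1]] if ((im[v,:,2]-im[v,:,0]>10)&(g[v]>130)).any() else None)
E
```

```text
t: 21.3
eef_pos: [469.9, -351.3, 101.5]
tcp_rot: [-3.141, -0.0, 1.624]
ft_force: [-0.2, -0.2, 0.0]
opening: 0.524
grip_force: 0.0
t: 21.72
eef_pos: [470.3, -351.8, 201.2]
tcp_rot: [3.139, 0.002, 1.624]
ft_force: [-0.3, -0.3, -0.1]
opening: 0.824
grip_force: 0.0
[ 469.44715213 -351.12456335  198.45932388] [-3.14007782e+00 -1.50096304e-03  1.62370189e+00] [ 0.87974335  0.45541385 -0.49081218]
10 [47, 35, 36, 104, 105, 105, 38, 164, 184, 70, 70, 71, 182, 192, 193, 152, 26, 29, 33, 32, 31, 35, 33, 24, 25, 29, 34, 192, 191, 191, 191, 191, 88, 89, 88, 156, 187, 98, 182, 187, 192, 186, 187] [430 437]
40 [103, 37, 38, 91, 107, 109, 40, 121, 193, 71, 72, 71, 160, 194, 193, 194, 194, 137, 28, 28, 29, 28, 27, 28, 30, 168, 193, 193, 193, 193, 193, 186, 88, 88, 88, 188, 165, 102, 188, 190, 187, 184, 185] [400 435]
80 [161, 55, 40, 41, 110, 112, 105, 63, 193, 77, 73, 74, 101, 195, 195, 194, 191, 53, 53, 73, 73, 71, 70, 69, 51, 47, 119, 194, 194, 194, 194, 150, 88, 90, 89, 194, 130, 137, 184, 180, 188, 183, 187] [426 433]
120 [189, 108, 43, 43, 42, 54, 45, 44, 184, 147, 73, 74, 74, 195, 195, 195, 1
[... 793 characters left out ...]
 188] [310 335]
190 [186, 185, 189, 183, 183, 187, 184, 183, 179, 180, 182, 174, 183, 185, 187, 183, 182, 182, 183, 186, 170, 195, 195, 165, 180, 178, 183, 188, 181, 181, 184, 183, 183, 188, 187, 185, 188, 185, 182, 185, 188, 183, 185] [310 335]
205 [183, 189, 187, 184, 187, 183, 186, 185, 180, 179, 182, 179, 180, 182, 182, 182, 185, 182, 186, 181, 165, 196, 196, 169, 180, 183, 181, 181, 178, 186, 182, 180, 187, 190, 191, 188, 183, 189, 186, 183, 184, 189, 190] [309 336]
220 [183, 189, 184, 185, 187, 186, 185, 181, 191, 181, 179, 182, 182, 182, 182, 184, 186, 185, 188, 181, 186, 187, 185, 188, 184, 183, 184, 183, 185, 182, 187, 191, 184, 186, 190, 183, 188, 188, 182, 184, 187, 183, 179] None
```

Run:
```python
from h import *
c=load('wrist12'); im=cv2.GaussianBlur(c['img'],(3,3),0).astype(int); g=im.mean(2)
for v in(10,40,80,120,150): print(v,'R',g[v,416:470:2].astype(int).tolist()); print('   L',g[v,196:240:2].astype(int).tolist())
print(g[140:190,260].astype(int).tolist()); print(g[140:190,400].astype(int).tolist()); print('bar',(im[170:222,322,2]-im[170:222,322,0]).tolist())
for n,u,v,z in[('R40',436,40,140),('R120',431,120,140),('L40',206,40,140),('L120',212,120,140),('platR40',451,40,45),('platR120',437,120,45),('barN',322.5,213,135),('barC',322.5,204,135)]: print(n,plane(c,u,v,z).round(1))
```

```text
10 R [85, 84, 85, 86, 86, 85, 95, 153, 185, 188, 188, 184, 158, 128, 111, 97, 125, 176, 184, 183, 184, 186, 188, 188, 189, 189, 192]
   L [34, 37, 64, 95, 111, 162, 189, 190, 190, 182, 131, 75, 69, 68, 69, 69, 69, 68, 68, 68, 68, 69]
40 R [86, 87, 85, 85, 85, 91, 138, 185, 189, 189, 186, 164, 133, 122, 105, 101, 153, 185, 191, 189, 189, 193, 193, 191, 190, 188, 188]
   L [67, 40, 38, 57, 94, 118, 169, 189, 190, 191, 180, 118, 71, 69, 71, 70, 70, 70, 71, 70, 69, 69]
80 R [87, 86, 86, 87, 98, 152, 187, 191, 191, 184, 155, 132, 127, 108, 98, 137, 183, 186, 183, 184, 186, 183, 182, 180, 181, 185, 189]
   L [105, 98, 69, 42, 40, 62, 106, 159, 189, 191, 192, 186, 128, 75, 71, 71, 71, 71, 70, 71, 72, 72]
120 R [87, 88, 88, 110, 167, 189, 191, 190, 177, 142, 130, 128, 118, 102, 138, 180, 184, 187, 191, 189, 185, 186, 191, 191, 192, 191, 186]
   L [54, 44, 43, 43, 43, 44, 44, 66, 131, 182, 192, 193, 190, 145, 85, 71, 72, 71, 71, 72, 70, 72]
150 R [87, 89, 111, 169, 190, 190, 189, 173, 140, 128, 129, 122, 104, 124, 177, 186, 186, 188, 190, 190, 188, 184, 187, 187, 188, 187, 184]
   L [110, 109
[... 277 characters left out ...]
83, 184, 182, 181, 181, 182, 184, 186, 185, 186, 186, 186]
[88, 87, 88, 89, 89, 87, 85, 83, 80, 78, 77, 76, 77, 78, 79, 84, 104, 137, 168, 185, 190, 190, 191, 191, 191, 186, 175, 156, 136, 121, 115, 126, 150, 169, 178, 183, 187, 189, 190, 190, 188, 185, 184, 183, 184, 186, 186, 186, 184, 183]
bar [3, 3, 3, 3, 3, 4, 3, 4, 4, 4, 4, 4, 5, 6, 6, 6, 7, 7, 6, 7, 8, 8, 9, 9, 10, 12, 16, 20, 21, 18, 12, 8, 8, 7, 7, 7, 7, 7, 8, 9, 10, 11, 12, 14, 19, 20, 17, 9, 0, -4, -4, -3]
R40 [ 539.5 -228.5  140. ]
R120 [ 542.5 -281.5  140. ]
L40 [ 385.1 -236.7  140. ]
L120 [ 388.4 -289.6  140. ]
platR40 [ 582.5 -208.    45. ]
platR120 [ 578.3 -282.2   45. ]
barN [ 469.8 -355.4  135. ]
barC [ 469.4 -348.2  135. ]
```

```bash
python3 -c "
from cell import env
print(env.job_done())"
```

```text
the job is handed in; nothing more can be done
None
```

I handed the job in: all three pucks were caught, and the tub was dragged handle-first onto the platter and let go there, about 10 mm off the platter's middle and looking flat in the wrist image. The hand-in returned no verdict, and I did not check afterwards that the gate had shut or that the bottle and trophy had stayed put.

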